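# Work a rusted hitch pin out of a cart drawbar

### The job

The T-handled hitch pin has rusted fast in the clevis of the cart drawbar lying loose on the bench. A straight pull only brings the drawbar up with it, so work the pin to and fro by its handle while pulling up lightly, until it comes right out, leaving the drawbar down on the bench where it lies. Then lower the pin, tip first, into the round steel soaking tub and let it go, without disturbing the other things on the bench.

Things in the scene. Friction and masses are not known exactly. Their poses are not given: they have to be found in the camera images.
- drawbar: cart drawbar end, 3.2 kg steel, loose on the bench: green box tube 50 wide, 40 mm high, end plate 110 wide, 80 mm high; dark straps 50 x 10 mm bolted over and under it stand out past its near end as the two cheeks of a clevis. Origin underneath, on the pin hole's axis; x runs along the tube away from the pin, z up: straps from x = -30 to 130 mm, tube from 45, end plate at 350.
- hole (a point): centre of the pin hole in the upper strap, on its top face, 60 mm above the bench (the lower strap's top is at 10 mm). The hole is 19 mm wide; the pin runs free in it. Two bolt heads behind it stand 9 mm proud. A pull of about 16 to 25 N straight up at the pin lifts this end of the drawbar.
- bush (a point): where the rust holds: middle of a bush 32 mm wide round the pin on the lower strap, from 10 to 28 mm above the bench. To draw the pin straight out takes 24 to 36 N, to turn it about 0.2 to 0.3 N m. It is dry friction: while the pin turns, either way, a light pull raises it 2 to 3 mm per radian of turning; without turning it stays.
- pin: dark steel T-handled pin, 0.32 kg: round shank 16 mm thick, upright in the clevis, 116 mm from tip to the middle of the cross bar, which is 16 mm round and 90 mm long. Origin at the tip, 2 mm above the bench at the start; z runs up the shank, x along the cross bar, at any angle to the drawbar. It is free when it has risen 26 mm and clear of the upper strap at 58 mm.
- pin_bar (a point): middle of the pin's cross bar, on the shank's axis, 116 mm from the tip; 118 mm above the bench at the start
- tub: round open tub cut from steel pipe, bare metal, 1.1 kg: 104 mm outside, 96 mm inside, 85 mm high, floor 6 mm thick. Origin at the centre of its underside. It stands to the left or to the right of the drawbar.
- glue: white glue bottle with a pointed orange cap, 62 mm thick and 185 mm high, on the other side of the drawbar from the tub; origin at the centre of its underside. Leave it alone.
- hammer: claw hammer with a wooden handle, about 0.3 m long, lying on the bench on the left, beyond the tub or bottle; origin under its middle. Leave it alone.
- spray: spray can, 58 mm thick and 170 mm high, standing beyond them on the right. Leave it alone.
Not all that is in view belongs to the job. Of the things shaped like the pin, the steel one is meant. Of the things that look like the tub, the smaller one is meant.

How it is judged:
By the outcome, as a careful person would: the job done as asked, in the order asked, and still so for the second after the job is handed in, with the robot touching nothing.
It also fails if it takes over 70 s, if anything falls off the work surface, if the arm or the gripper's body presses on something with over 40 N, if the wrist force passes 120 N, or if a joint passes its speed limit or range.

### The arm

A 6-joint arm with a two-finger parallel gripper is mounted at the origin on the work surface. World frame = base frame: x ahead of the robot, y to its left, z up, the work surface at z = 0. Lengths are in m, angles in degrees, forces in N, time in s.
With the tool pointing down it reaches from about 0.3 to 0.75 m from the base axis. Payload 8.5 kg.
Tool frame: the origin (TCP) lies on the centre line of the jaws, within the pads' length; the fingertips stand 17 mm ahead of it and the grasp point (between the pads) lies 2 mm behind it (env.tip_extent is the distance from the TCP to the fingertips, in m); z points along the fingers, y is the direction in which the jaws open and shut (so a half turn about z gives the same grasp; the last joint's range is limited). The gripper opens to 85 mm and grips with 20 to 120 N. Pads are 22 mm wide; open, the fingers measure 114 mm over their backs; the gripper's body (76 mm by 85 mm) begins 54 mm behind the grasp point. The pads swing forward as they close: fully open they stand 13 mm farther back than shut.
Start: joints at [-86.878, 21.807, 74.336, -0, 83.858, -12.336], TCP at [0.147, -0.53, 0.248] pointing down, gripper open.
Joint ranges: [-178.18, 178.18], [-50.72, 133.34], [12.68, 142.11], [-81.47, 261.47], [9.98, 163.14], [-165.26, 165.26]. Speed limits (degrees/s): [136.94, 136.94, 180, 180, 180, 180].

### API

Orientations are given as a 3x3 rotation matrix whose columns are the frame's x, y, z axes.
In Python, from rig import telemetry, get_image, camera_params, close_job, env gives the robot as it stands.
- The arm moves only by the tool apply_moves, never from a script. Its argument "motion" is a list of rows, each an object of numbers: "tx", "ty", "tz": the shift along the tool's x, y, z in cm; "turn": the turn about the tool's z in degrees; "jaw": the gripper's target within -1 to 1 (fully open at 1, half-way at 0, shut at -1). In form: [{"tx": .., "ty": .., "tz": .., "turn": .., "jaw": ..}, ...]. A call has 1 to 5 rows; each row is the pose to reach, as a shift and turn from the pose measured when the call began, along the tool's axes at that moment; what a row does not reach only later rows make up. A row lasts 1/12 s, in which the tool goes at most 41.7 mm and 7.16 degrees, less where a joint would pass 70% of its speed; a pose out of reach is approached as far as the arm can. A call with a gripper value outside its range is refused whole. The fingers move at their own pace and stop on an object; "squeeze" is the grip in N (left out, the last holds). Time passes only in rows, so rows that repeat a pose let the fingers close. It gives the time, the measured TCP pose, the force and the opening at its end, in the units of the state.
- telemetry.observe(): the state, without advancing time (a new reading comes with each control period).
- get_image(name): name is "scene" or "top"; returns (picture, depth): 420x560x3 uint8, red, green, blue; 420x560 float32, m along the optical axis (not along the pixel's ray), 0 where there is no reading.
- camera_params(name): a dict with "fx", "fy", "cx", "cy" (pixels), "rvec" (rotation vector, rad) and "tvec" (3), from world to camera coordinates, as OpenCV has them. Camera axes: x right, y down, z forward; pixel columns grow to the right and rows downward; lengths in m; the calibration is good to about 2 mm. A picture is of the moment at which its call begins. camera_params takes no time and is no camera call.
- close_job(): hands the job in, once; it reports no verdict.
The state is a dict: "time_s": time; "q": joint angles; "qvel": joint speeds; "joint_efforts": joint torques, N m; "position": TCP position; "tool_rot": TCP orientation; "ft_force": force on the tool from outside, world axes, zero at the start; "wrist_torque": the same for the moment, N m; "grip_width": finger opening in m.
Only numpy, scipy, OpenCV 4.12 (cv2) and the standard library are available. Lean on these libraries where they do the work, as an engineer would, in place of code of your own. Each camera call takes 0.05 s, during which the arm holds its last target. There are 200 camera calls.

## Working session

There is one attempt and no reset: what is moved stays moved. The work goes in short steps, Python scripts to look and compute and a tool call to move; the robot and the scene stay as the last step left them, time stands still between calls to the robot, and variables do not carry over. Pictures are saved under pics/ and viewed, about 8 in all and at most 12, crops included, and the job is handed in when it is done.

Besides the shell and the picture viewer there is one more tool, called after "Request:" as name([rows], argument=value, ...), one row to a line, values as JSON. apply_moves: Moves the arm, as the interface text tells. Its arguments: {"type":"object","properties":{"motion":{"type":"array"},"squeeze":{"type":"number"}},"required":["motion"]}

```bash
mkdir -p pics; cat > h.py <<'E'
import numpy as np, cv2
from rig import telemetry, get_image, camera_params, close_job, env
def cam(n):
    p=camera_params(n); K=np.array([[p['fx'],0,p['cx']],[0,p['fy'],p['cy']],[0,0,1.]])
    R=cv2.Rodrigues(np.array(p['rvec'],float))[0]; t=np.array(p['tvec'],float).ravel(); return K,R,t
def onplane(n,uv,z):
    K,R,t=cam(n); uv=np.atleast_2d(uv).astype(float)
    d=np.c_[uv,np.ones(len(uv))]@np.linalg.inv(K).T@R; c=-R.T@t
    return c+d*((z-c[2])/d[:,2])[:,None]
def cloud(n,dep):
    K,R,t=cam(n); v,u=np.mgrid[:dep.shape[0],:dep.shape[1]]
    P=np.stack([(u-K[0,2])/K[0,0]*dep,(v-K[1,2])/K[1,1]*dep,dep],-1)
    return (P-t)@R
def proj(n,P):
    K,R,t=cam(n); q=(np.atleast_2d(P)@R.T+t)@K.T; return q[:,:2]/q[:,2:]
def save(n,name):
    im,d=get_image(n); cv2.imwrite('pics/'+name+'.png',im[...,::-1]); np.savez('/tmp/'+name,im=im,d=d); return im,d
E
python3 - <<'E'
from h import *
a,_=save('top','t0'); b,_=save('scene','s0')
for n in('top','scene'):
    K,R,t=cam(n); print(n,-R.T@t,R[2],K[0,0])
print(telemetry.observe())
E
```

```text
top [ 0.33222321 -0.02835224  1.36175919] [ 0.15113354  0.00214003 -0.98851104] 431.7630843648521
scene [ 0.9404795  -0.53769001  0.93122055] [-0.40294512  0.4855133  -0.77582992] 433.38189553709975
{'time_s': 0.1, 'q': array([-8.68790810e+01,  2.18374526e+01,  7.43799315e+01, -1.79292087e-03,
        8.38574727e+01, -1.23354890e+01]), 'qvel': array([-0.10659954, -0.0588538 , -0.11074447,  0.03498703,  0.0393347 ,
        0.12110292]), 'joint_efforts': array([ 3.31759133e-03, -4.49216723e+01, -2.31656313e+01, -1.67200919e-04,
        3.67622415e-03, -1.19689585e-05]), 'position': array([ 0.14655735, -0.52986182,  0.2477733 ]), 'tool_rot': array([[ 9.63832611e-01,  2.66508326e-01, -1.02196699e-04],
       [ 2.66508230e-01, -9.63831762e-01,  1.30286567e-03],
       [ 2.48724124e-04, -1.28298068e-03, -9.99999146e-01]]), 'ft_force': array([-0.27301547,  0.24255531,  0.06178473]), 'wrist_torque': array([-0.03857102, -0.00797066, -0.01480461]), 'grip_width': 0.08551035586739415}
```

View pics/t0.png

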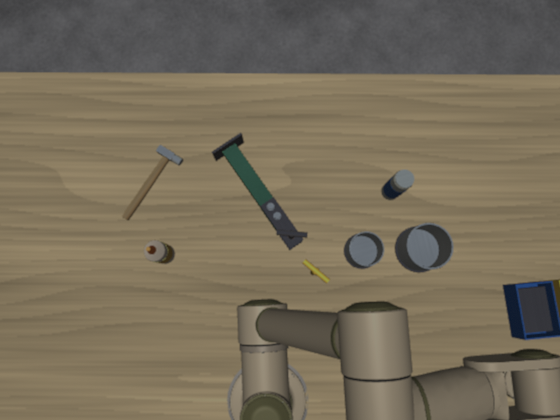

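View pics/s0.png

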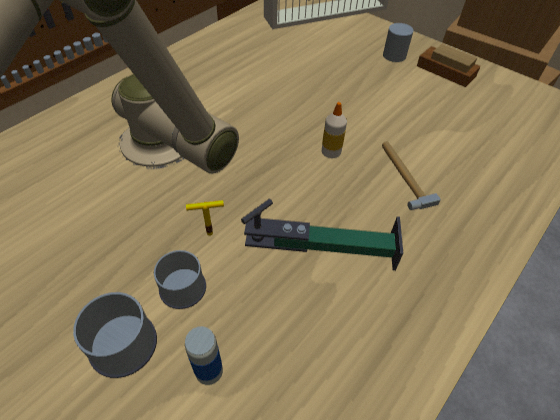

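The top view shows two T-shaped pins: a dark steel one in the clevis at top (293,236) / scene (257,211), and a yellow one at top (316,270) / scene (206,212). It shows two tubs: the smaller at top (363,250) / scene (180,279), the larger at top (424,247) / scene (117,333). I choose the dark pin and the smaller tub. The bottle is at top (159,252), the spray can at (398,185) and the hammer at (150,185).

```bash
python3 - <<'E'
from h import *
T=np.load('/tmp/t0.npz');S=np.load('/tmp/s0.npz')
ct=cloud('top',T['d']);cs=cloud('scene',S['d'])
hole0=onplane('top',[292,238],0.06)[0];print('near',hole0)
for nm,c,im in(('top',ct,T['im']),('scene',cs,S['im'])):
    r=np.hypot(c[...,0]-hole0[0],c[...,1]-hole0[1])
    m=(r<.08)&(c[...,2]>.108)&(c[...,2]<.14)&(im.max(-1)<110)
    P=c[m]; print(nm,m.sum(),np.median(im[m],0) if m.any() else'')
    if m.sum()>5:
        mu=P.mean(0);u,s,v=np.linalg.svd(P[:,:2]-mu[:2]);k=(P[:,:2]-mu[:2])@v[0]
        print('bar',mu,P[:,2].max(),'ends',mu[:2]+v[0]*k.min(),mu[:2]+v[0]*k.max(),np.degrees(np.arctan2(*v[0][::-1])))
    # green tube
    g=(im[...,1]>im[...,0]*1.4)&(im[...,1]>im[...,2]*1.15)&(c[...,2]>.035)&(c[...,2]<.07)
    P=c[g];mu=P.mean(0);v=np.linalg.svd(P[:,:2]-mu[:2],full_matrices=False)[2];print('tube',g.sum(),mu,np.degrees(np.arctan2(*v[0][::-1])))
    # rim of tubs
    for q,nme in(((363,250),'tub'),((424,247),'big'),((316,270),'yellow'),((159,252),'glue'),((398,180),'spray')):
        p=onplane('top',q,0.05)[0]; r=np.hypot(c[...,0]-p[0],c[...,1]-p[1])
        m=(r<(.06 if nme!='big' else .085))&(c[...,2]>.02);P=c[m]
        if len(P)<5: continue
        zt=np.percentile(P[:,2],97); 
        Q=P[P[:,2]>zt-.012].astype(np.float32); (x,y),rr=cv2.minEnclosingCircle(Q[:,:2]); print(nme,len(Q),round(zt,3),round(x,4),round(y,4),round(rr,4))
K=[cv2.resize(T['im'][200:300,240:400],None,fx=4,fy=4),cv2.resize(S['im'][180:290,140:300],None,fx=4,fy=4)]
cv2.imwrite('pics/crop0.png',np.hstack([cv2.resize(k,(400,270)) for k in K])[...,::-1])
E
```

```text
near [ 0.48239348 -0.07128978  0.06      ]
top 168 [54. 54. 59.]
bar [ 0.49036989 -0.06743202  0.12420044] 0.13170782297471706 ends [ 0.49425645 -0.02519472] [ 0.4862301  -0.11242142] -95.25738797639134
tube 954 [0.68482797 0.0705703  0.04984729] -145.13748863524626Traceback (most recent call last):
  File "<stdin>", line 21, in <module>
cv2.error: OpenCV(4.12.0) /io/opencv/modules/imgproc/src/shapedescr.cpp:201: error: (-215:Assertion failed) count >= 0 && (depth == CV_32F || depth == CV_32S) in function 'minEnclosingCircle'
```

```bash
python3 - <<'E'
from h import *
T=np.load('/tmp/t0.npz');S=np.load('/tmp/s0.npz')
ct=cloud('top',T['d']);cs=cloud('scene',S['d'])
for nm,c,im in(('top',ct,T['im']),('scene',cs,S['im'])):
    r=np.hypot(c[...,0]-.49,c[...,1]+.069)
    m=(r<.06)&(c[...,2]>.108)&(c[...,2]<.14)&(im.max(-1)<110)
    P=c[m]; print(nm,m.sum())
    if m.sum()>5:
        mu=P.mean(0);u,s,v=np.linalg.svd(P[:,:2]-mu[:2]);k=(P[:,:2]-mu[:2])@v[0]
        print('bar',mu,P[:,2].max(),'mid',mu[:2]+v[0]*(k.min()+k.max())/2,np.ptp(k),np.degrees(np.arctan2(*v[0][::-1])))
    g=(im[...,1]>im[...,0]*1.4)&(im[...,1]>im[...,2]*1.15)&(c[...,2]>.035)&(c[...,2]<.07)
    P=c[g];mu=P.mean(0);v=np.linalg.svd(P[:,:2]-mu[:2],full_matrices=False)[2];print('tube',g.sum(),mu,np.degrees(np.arctan2(*v[0][::-1])))
    for q,nme in(((363,250),'tub'),((424,247),'big'),((316,270),'yellow'),((159,252),'glue'),((398,180),'spray')):
        p=onplane('top',q,0.05)[0]; r=np.hypot(c[...,0]-p[0],c[...,1]-p[1])
        m=(r<(.06 if nme!='big' else .085))&(c[...,2]>.02);P=c[m]
        if len(P)<5: continue
        zt=np.percentile(P[:,2],97)
        Q=np.ascontiguousarray(P[P[:,2]>zt-.012][:,:2]).astype(np.float32)
        (x,y),rr=cv2.minEnclosingCircle(Q.reshape(-1,1,2)); print(nme,len(Q),round(zt,3),round(x,4),round(y,4),round(rr,4))
K=[T['im'][200:300,240:400],S['im'][180:290,140:300]]
cv2.imwrite('pics/crop0.png',np.hstack([cv2.resize(k,(400,270)) for k in K])[...,::-1])
E
```

```text
top 168
bar [ 0.49036989 -0.06743202  0.12420044] 0.13170782297471706 mid [ 0.49024327 -0.06880807] 0.08759520359606228 -95.25738797639134
tube 954 [0.68482797 0.0705703  0.04984729] -145.13748863524626
tub 178 0.089 0.4516 -0.2928 0.0524
big 346 0.114 0.4588 -0.4707 0.0694
yellow 177 0.128 0.3823 -0.1376 0.0451
glue 35 0.182 0.4378 0.3242 0.0087
spray 287 0.173 0.6423 -0.3876 0.028
scene 232
bar [ 0.49489684 -0.07070955  0.12234787] 0.12885489961691884 mid [ 0.49523223 -0.06732276] 0.09104257536251718 -95.65545296848647
tube 1676 [0.68400048 0.05791591 0.04785481] 36.96210875094345
tub 425 0.086 0.4523 -0.2906 0.0534
big 874 0.112 0.4592 -0.4688 0.0691
yellow 243 0.125 0.388 -0.14 0.045
glue 63 0.172 0.4401 0.3252 0.0111
spray 732 0.171 0.6453 -0.3869 0.0279
```

View pics/crop0.png

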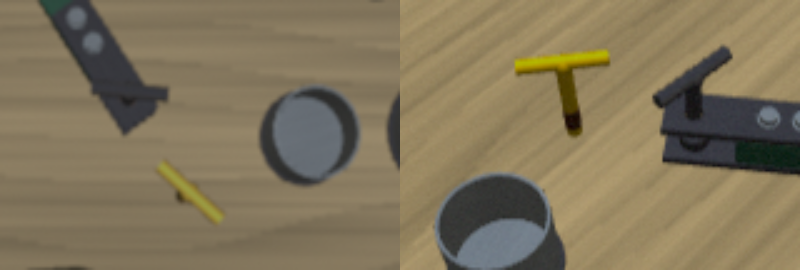

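The crop confirms the dark pin stands in the clevis; the yellow one stands apart on the bench. The smaller tub is at about (0.452, -0.292). Bar centre is about (0.492, -0.068), with the bar at about 84.6°.

```bash
cat > go.py <<'E'
import sys
from h import *
x,y,z,yaw=map(float,sys.argv[1:5]); o=telemetry.observe(); R=np.array(o['tool_rot'])
d=R.T@(np.array([x,y,z])-o['position'])*100
a=np.degrees(np.arctan2(R[1,1],R[0,1])); t=-((yaw-a+180)%360-180)
print('cm',d.round(2),'turn',round(t,1),'pos',o['position'].round(4),'yaw',round(a,1),'q6',o['q'][5].round(1),'F',o['ft_force'].round(1),'w',round(o['grip_width'],4),'t',round(o['time_s'],2))
E
echo
```

Request:
apply_moves([
  {"tx": 45.6,"ty": -35.3,"tz": 0,"turn": -69},
  {"tx": 45.6,"ty": -35.3,"tz": 0,"turn": -69},
  {"tx": 45.6,"ty": -35.3,"tz": 0,"turn": -69},
  {"tx": 45.6,"ty": -35.3,"tz": 0,"turn": -69},
  {"tx": 45.6,"ty": -35.3,"tz": 0,"turn": -69},
])

```text
invalid input
```

```bash
python3 go.py .492 -.068 .21 -5.4
```

```text
cm [ 45.6  -35.3    3.83] turn -69.1 pos [ 0.1466 -0.5299  0.2478] yaw -74.5 q6 -12.3 F [-0.3  0.2  0.1] w 0.0855 t 0.1
```

Request:
apply_moves([
  {"tx": 45.6,"ty": -35.3,"tz": 0,"turn": -69,"jaw": 1},
  {"tx": 45.6,"ty": -35.3,"tz": 0,"turn": -69,"jaw": 1},
  {"tx": 45.6,"ty": -35.3,"tz": 0,"turn": -69,"jaw": 1},
  {"tx": 45.6,"ty": -35.3,"tz": 0,"turn": -69,"jaw": 1},
  {"tx": 45.6,"ty": -35.3,"tz": 0,"turn": -69,"jaw": 1},
])

```text
time_s: 0.52
position: [0.272, -0.3614, 0.2481]
tool_rot: [[0.621, 0.784, 0.0], [0.784, -0.621, 0.001], [0.001, -0.001, -1.0]]
ft_force: [0.1, -1.1, -0.3]
grip_width: 0.0853
```

```bash
python3 go.py .492 -.068 .21 -5.4
```

```text
cm [36.65 -0.98  3.85] turn -33.0 pos [ 0.272  -0.3614  0.2481] yaw -38.4 q6 -29.7 F [ 0.1 -1.1 -0.3] w 0.0853 t 0.52
```

Request:
apply_moves([
  {"tx": 36.6,"ty": -1,"tz": 0,"turn": -33,"jaw": 1},
  {"tx": 36.6,"ty": -1,"tz": 0,"turn": -33,"jaw": 1},
  {"tx": 36.6,"ty": -1,"tz": 1,"turn": -33,"jaw": 1},
  {"tx": 36.6,"ty": -1,"tz": 2,"turn": -33,"jaw": 1},
  {"tx": 36.6,"ty": -1,"tz": 3,"turn": -33,"jaw": 1},
])

```text
time_s: 0.93
position: [0.3965, -0.1948, 0.2387]
tool_rot: [[0.088, 0.996, 0.001], [0.996, -0.088, 0.001], [0.001, 0.001, -1.0]]
ft_force: [1.2, -1.2, 0.4]
grip_width: 0.0857
```

```bash
python3 go.py .492 -.068 .19 -5.4
```

```text
cm [13.47  8.39  4.89] turn 0.3 pos [ 0.3965 -0.1948  0.2387] yaw -5.1 q6 -36.6 F [ 1.2 -1.2  0.4] w 0.0857 t 0.93
```

Request:
apply_moves([
  {"tx": 13.5,"ty": 8.4,"tz": 0,"turn": 0,"jaw": 1},
  {"tx": 13.5,"ty": 8.4,"tz": 1,"turn": 0,"jaw": 1},
  {"tx": 13.5,"ty": 8.4,"tz": 3,"turn": 0,"jaw": 1},
  {"tx": 13.5,"ty": 8.4,"tz": 4.5,"turn": 0,"jaw": 0.5},
  {"tx": 13.5,"ty": 8.4,"tz": 4.9,"turn": 0,"jaw": 0.2},
])

```text
time_s: 1.35
position: [0.493, -0.0635, 0.187]
tool_rot: [[0.084, 0.996, -0.003], [0.996, -0.084, 0.003], [0.003, -0.003, -1.0]]
ft_force: [-1.3, -0.2, -1.0]
grip_width: 0.0638
```

```bash
python3 go.py .492 -.068 .116 -5.4; python3 - <<'E'
from h import *
im,d=save('scene','s1'); t,_=save('top','t1')
cv2.imwrite('pics/c1.png',np.hstack([cv2.resize(im[130:265,160:340],(400,300)),cv2.resize(t[180:285,220:360],(400,300))])[...,::-1])
print(proj('top',[.492,-.068,.126]),proj('scene',[.492,-.068,.126]))
E
```

```text
cm [-0.47 -0.04  7.1 ] turn 0.6 pos [ 0.493  -0.0635  0.187 ] yaw -4.8 q6 -16.3 F [-1.3 -0.2 -1. ] w 0.0638 t 1.35
[[291.62002179 232.06394375]] [[256.49507846 208.65477707]]
```

View pics/c1.png

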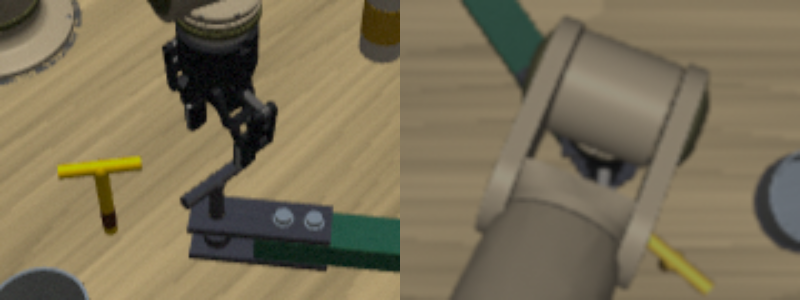

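The jaws straddle the bar of the dark pin at crop (215,190), well clear of the yellow pin.

Request:
apply_moves([
  {"tx": -0.5,"ty": 0,"tz": 2.5,"turn": 0.6,"jaw": 0.2},
  {"tx": -0.5,"ty": 0,"tz": 5,"turn": 0.6,"jaw": 0.2},
  {"tx": -0.5,"ty": 0,"tz": 6.6,"turn": 0.6,"jaw": 0.2},
  {"tx": -0.5,"ty": 0,"tz": 7.1,"turn": 0.6,"jaw": 0.2},
  {"tx": -0.5,"ty": 0,"tz": 7.1,"turn": 0.6,"jaw": -0.2},
])

```text
time_s: 1.87
position: [0.4906, -0.0724, 0.1172]
tool_rot: [[0.097, 0.995, -0.004], [0.995, -0.097, 0.002], [0.002, -0.005, -1.0]]
ft_force: [1.5, -1.0, 0.0]
grip_width: 0.0404
```

Request:
apply_moves([
  {"tx": 0,"ty": 0,"tz": 0,"turn": 0,"jaw": -0.4},
  {"tx": 0,"ty": 0,"tz": 0,"turn": 0,"jaw": -0.5},
  {"tx": 0,"ty": 0,"tz": 0,"turn": 0,"jaw": -0.6},
], squeeze=30)

```text
time_s: 2.12
position: [0.4909, -0.0729, 0.1184]
tool_rot: [[0.098, 0.995, -0.003], [0.995, -0.098, 0.001], [0.001, -0.003, -1.0]]
ft_force: [-1.2, 0.4, 0.4]
grip_width: 0.017
```

```bash
python3 go.py .492 -.068 .116 -5.4
```

```text
cm [0.49 0.06 0.24] turn -0.2 pos [ 0.4909 -0.0729  0.1184] yaw -5.6 q6 -16.5 F [-1.2  0.4  0.4] w 0.017 t 2.12
```

Request:
apply_moves([
  {"tx": 0.5,"ty": 0.05,"tz": 0.2,"turn": 0,"jaw": -0.4},
  {"tx": 0.5,"ty": 0.05,"tz": 0.2,"turn": 0,"jaw": -0.4},
  {"tx": 0.5,"ty": 0.05,"tz": 0.2,"turn": 0,"jaw": -0.5},
], squeeze=30)

```text
time_s: 2.37
position: [0.492, -0.0676, 0.1166]
tool_rot: [[0.097, 0.995, -0.002], [0.995, -0.097, 0.001], [0.001, -0.002, -1.0]]
ft_force: [-0.8, -0.3, -0.2]
grip_width: 0.0215
```

Request:
apply_moves([
  {"tx": 0,"ty": 0,"tz": 0,"turn": 0,"jaw": -1},
  {"tx": 0,"ty": 0,"tz": 0,"turn": 0,"jaw": -1},
  {"tx": 0,"ty": 0,"tz": 0,"turn": 0,"jaw": -1},
], squeeze=40)

```text
time_s: 2.62
position: [0.4917, -0.0675, 0.1167]
tool_rot: [[0.097, 0.995, -0.003], [0.995, -0.097, 0.001], [0.001, -0.003, -1.0]]
ft_force: [-3.1, 0.1, 3.6]
grip_width: 0.0149
```

```bash
python3 go.py .492 -.068 .116 -5.4
```

```text
cm [-0.04  0.03  0.07] turn -0.2 pos [ 0.4917 -0.0675  0.1167] yaw -5.6 q6 -16.0 F [-3.1  0.1  3.6] w 0.0149 t 2.62
```

Request:
apply_moves([
  {"tx": 0,"ty": 0,"tz": -0.05,"turn": 0,"jaw": -1},
  {"tx": 0,"ty": 0,"tz": -0.05,"turn": 7,"jaw": -1},
  {"tx": 0,"ty": 0,"tz": -0.05,"turn": 14,"jaw": -1},
  {"tx": 0,"ty": 0,"tz": -0.1,"turn": 21,"jaw": -1},
], squeeze=80)

```text
time_s: 2.95
position: [0.4914, -0.0674, 0.1169]
tool_rot: [[0.452, 0.892, -0.004], [0.892, -0.452, 0.002], [-0.0, -0.005, -1.0]]
ft_force: [-0.6, -0.3, -9.3]
grip_width: 0.0137
```

```bash
python3 go.py .492 -.068 .116 -5.4; python3 -c "
from h import *; o=telemetry.observe(); print(o['wrist_torque'])"
```

```text
cm [-0.02  0.08  0.09] turn -21.5 pos [ 0.4914 -0.0674  0.1169] yaw -26.9 q6 5.4 F [-0.6 -0.3 -9.3] w 0.0137 t 2.95
[-0.14243584 -0.02601288  0.23572376]
```

Request:
apply_moves([
  {"tx": 0,"ty": 0,"tz": -0.1,"turn": -7,"jaw": -1},
  {"tx": 0,"ty": 0,"tz": -0.13,"turn": -14,"jaw": -1},
  {"tx": 0,"ty": 0,"tz": -0.15,"turn": -21,"jaw": -1},
  {"tx": 0,"ty": 0,"tz": -0.18,"turn": -28,"jaw": -1},
  {"tx": 0,"ty": 0,"tz": -0.2,"turn": -35,"jaw": -1},
])

```text
time_s: 3.37
position: [0.4909, -0.0672, 0.1177]
tool_rot: [[-0.146, 0.989, -0.006], [0.989, 0.146, 0.003], [0.004, -0.006, -1.0]]
ft_force: [0.2, 0.2, -10.3]
grip_width: 0.0139
```

Request:
apply_moves([
  {"tx": 0,"ty": 0,"tz": -0.1,"turn": 7,"jaw": -1},
  {"tx": 0,"ty": 0,"tz": -0.13,"turn": 14,"jaw": -1},
  {"tx": 0,"ty": 0,"tz": -0.15,"turn": 21,"jaw": -1},
  {"tx": 0,"ty": 0,"tz": -0.18,"turn": 28,"jaw": -1},
  {"tx": 0,"ty": 0,"tz": -0.2,"turn": 35,"jaw": -1},
])

```text
time_s: 3.78
position: [0.4907, -0.0673, 0.1185]
tool_rot: [[0.453, 0.892, -0.008], [0.892, -0.453, 0.003], [-0.001, -0.008, -1.0]]
ft_force: [0.8, -1.9, -11.1]
grip_width: 0.0141
```

```bash
python3 go.py .492 -.068 .116 -5.4
```

```text
cm [-0.    0.15  0.25] turn -21.5 pos [ 0.4907 -0.0673  0.1185] yaw -26.9 q6 5.4 F [  0.8  -1.9 -11.1] w 0.0141 t 3.78
```

Request:
apply_moves([
  {"tx": 0,"ty": 0,"tz": -0.12,"turn": -7,"jaw": -1},
  {"tx": 0,"ty": 0,"tz": -0.15,"turn": -14,"jaw": -1},
  {"tx": 0,"ty": 0,"tz": -0.18,"turn": -21,"jaw": -1},
  {"tx": 0,"ty": 0,"tz": -0.2,"turn": -28,"jaw": -1},
  {"tx": 0,"ty": 0,"tz": -0.23,"turn": -35,"jaw": -1},
])

```text
time_s: 4.2
position: [0.4905, -0.0672, 0.1195]
tool_rot: [[-0.146, 0.989, -0.009], [0.989, 0.146, 0.004], [0.006, -0.008, -1.0]]
ft_force: [1.4, -1.4, -12.8]
grip_width: 0.0134
```

Request:
apply_moves([
  {"tx": 0,"ty": 0.03,"tz": -0.12,"turn": -7,"jaw": -1},
  {"tx": 0,"ty": 0.03,"tz": -0.15,"turn": -14,"jaw": -1},
  {"tx": 0,"ty": 0.03,"tz": -0.18,"turn": -21,"jaw": -1},
  {"tx": 0,"ty": 0.03,"tz": -0.2,"turn": -28,"jaw": -1},
  {"tx": 0,"ty": 0.03,"tz": -0.23,"turn": -35,"jaw": -1},
])

```text
time_s: 4.62
position: [0.4905, -0.0669, 0.1204]
tool_rot: [[-0.691, 0.723, -0.011], [0.723, 0.691, 0.006], [0.011, -0.004, -1.0]]
ft_force: [1.3, -0.2, -12.5]
grip_width: 0.0136
```

Request:
apply_moves([
  {"tx": 0,"ty": 0,"tz": -0.12,"turn": -7,"jaw": -1},
  {"tx": 0,"ty": 0,"tz": -0.15,"turn": -14,"jaw": -1},
  {"tx": 0,"ty": 0,"tz": -0.18,"turn": -21,"jaw": -1},
  {"tx": 0,"ty": 0,"tz": -0.2,"turn": -28,"jaw": -1},
  {"tx": 0,"ty": 0,"tz": -0.23,"turn": -35,"jaw": -1},
])

```text
time_s: 5.03
position: [0.4902, -0.0669, 0.1213]
tool_rot: [[-0.982, 0.191, -0.012], [0.191, 0.982, 0.007], [0.013, 0.004, -1.0]]
ft_force: [0.6, -0.5, -13.7]
grip_width: 0.014
```

```bash
python3 go.py .492 -.068 .116 -5.4; python3 -c "
from h import *; o=telemetry.observe(); print(o['wrist_torque'])
save('scene','s2');save('top','t2')"
```

```text
cm [-0.21 -0.07  0.53] turn 84.4 pos [ 0.4902 -0.0669  0.1213] yaw 79.0 q6 -100.6 F [  0.6  -0.5 -13.7] w 0.014 t 5.03
[-0.17619122 -0.49064101 -0.24885868]
```

```bash
python3 - <<'E'
from h import *
A=np.load('/tmp/s0.npz');B=np.load('/tmp/s2.npz')
a=cloud('scene',A['d']);b=cloud('scene',B['d'])
u=np.array([np.cos(np.radians(35.5)),np.sin(np.radians(35.5))])
for nm,c in(('0',a),('2',b)):
    q=c[...,:2]-[.491,-.067]; s=q@u; l=q@[-u[1],u[0]]
    for lo,hi in((-.028,-.01),(.012,.035),(.09,.125),(.14,.18),(.2,.25),(.28,.33)):
        m=(s>lo)&(s<hi)&(abs(l)<.018)&(c[...,2]>.03)&(c[...,2]<.085); print(nm,lo,m.sum(),np.median(c[m][:,2]).round(4),end=' | ')
    print()
cv2.imwrite('pics/c2.png',np.hstack([cv2.resize(x['im'][180:290,220:400],(400,244),interpolation=2) for x in(A,B)])[...,::-1])
E
```

```text
0 -0.028 74 0.0593 | 0 0.012 106 0.0597 | 0 0.09 156 0.0606 | 0 0.14 187 0.0496 | 0 0.2 231 0.0497 | 0 0.28 235 0.0497 | 
2 -0.028 81 0.0598 | 2 0.012 87 0.0596 | 2 0.09 163 0.0609 | 2 0.14 181 0.0496 | 2 0.2 233 0.0496 | 2 0.28 235 0.0497 |
```

View pics/c2.png

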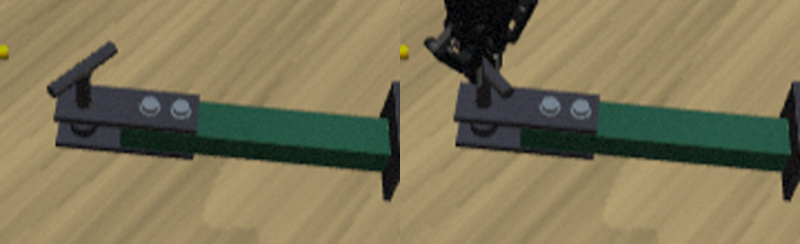

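The drawbar has not lifted (heights match within 0.5 mm) and stays put. The pin has turned and risen about 4 mm. I'll go on with longer swings.

Request:
apply_moves([
  {"tx": -0.05,"ty": 0,"tz": -0.12,"turn": 7.1,"jaw": -1},
  {"tx": -0.05,"ty": 0,"tz": -0.15,"turn": 14.3,"jaw": -1},
  {"tx": -0.05,"ty": 0,"tz": -0.18,"turn": 21.4,"jaw": -1},
  {"tx": -0.05,"ty": 0,"tz": -0.2,"turn": 28.6,"jaw": -1},
  {"tx": -0.05,"ty": 0,"tz": -0.23,"turn": 35.8,"jaw": -1},
])

```text
time_s: 5.55
position: [0.4904, -0.067, 0.1227]
tool_rot: [[-0.675, 0.738, -0.014], [0.738, 0.675, 0.007], [0.014, -0.006, -1.0]]
ft_force: [0.9, -1.5, -15.0]
grip_width: 0.0137
```

Request:
apply_moves([
  {"tx": -0.03,"ty": 0.03,"tz": -0.12,"turn": 7.1,"jaw": -1},
  {"tx": -0.03,"ty": 0.03,"tz": -0.15,"turn": 14.3,"jaw": -1},
  {"tx": -0.03,"ty": 0.03,"tz": -0.18,"turn": 21.4,"jaw": -1},
  {"tx": -0.03,"ty": 0.03,"tz": -0.2,"turn": 28.6,"jaw": -1},
  {"tx": -0.03,"ty": 0.03,"tz": -0.23,"turn": 35.8,"jaw": -1},
])

```text
time_s: 5.97
position: [0.4908, -0.0671, 0.1241]
tool_rot: [[-0.116, 0.993, -0.015], [0.993, 0.116, 0.007], [0.008, -0.014, -1.0]]
ft_force: [1.8, -0.7, -14.3]
grip_width: 0.0139
```

Request:
apply_moves([
  {"tx": 0,"ty": 0.04,"tz": -0.12,"turn": 7.1,"jaw": -1},
  {"tx": 0,"ty": 0.04,"tz": -0.15,"turn": 14.3,"jaw": -1},
  {"tx": 0,"ty": 0.04,"tz": -0.18,"turn": 21.4,"jaw": -1},
  {"tx": 0,"ty": 0.04,"tz": -0.2,"turn": 28.6,"jaw": -1},
  {"tx": 0,"ty": 0.04,"tz": -0.23,"turn": 35.8,"jaw": -1},
])

```text
time_s: 6.38
position: [0.4912, -0.0673, 0.1255]
tool_rot: [[0.487, 0.873, -0.015], [0.873, -0.487, 0.006], [-0.002, -0.017, -1.0]]
ft_force: [1.9, -2.2, -13.2]
grip_width: 0.014
```

Request:
apply_moves([
  {"tx": 0,"ty": 0.04,"tz": -0.12,"turn": 7.1,"jaw": -1},
  {"tx": 0,"ty": 0.04,"tz": -0.15,"turn": 14.3,"jaw": -1},
  {"tx": 0,"ty": 0.04,"tz": -0.18,"turn": 21.4,"jaw": -1},
  {"tx": 0,"ty": 0.04,"tz": -0.2,"turn": 28.6,"jaw": -1},
  {"tx": 0,"ty": 0.04,"tz": -0.23,"turn": 35.8,"jaw": -1},
])

```text
time_s: 6.8
position: [0.4914, -0.0678, 0.1269]
tool_rot: [[0.906, 0.423, -0.017], [0.423, -0.906, 0.006], [-0.012, -0.012, -1.0]]
ft_force: [0.9, -2.8, -13.3]
grip_width: 0.0137
```

```bash
python3 go.py .492 -.068 .116 -5.4; python3 -c "
from h import *; o=telemetry.observe(); print(o['wrist_torque'])"
```

```text
cm [0.06 0.06 1.09] turn -59.6 pos [ 0.4914 -0.0678  0.1269] yaw -65.0 q6 43.4 F [  0.9  -2.8 -13.3] w 0.0137 t 6.8
[-0.75048    -0.36583801  0.22689772]
```

Request:
apply_moves([
  {"tx": 0,"ty": -0.02,"tz": -0.12,"turn": 7.1,"jaw": -1},
  {"tx": 0,"ty": -0.02,"tz": -0.15,"turn": 14.3,"jaw": -1},
  {"tx": 0,"ty": -0.02,"tz": -0.18,"turn": 21.4,"jaw": -1},
  {"tx": 0,"ty": -0.02,"tz": -0.2,"turn": 28.6,"jaw": -1},
  {"tx": 0,"ty": -0.02,"tz": -0.23,"turn": 35.8,"jaw": -1},
])

```text
time_s: 7.22
position: [0.4911, -0.0679, 0.1282]
tool_rot: [[0.982, -0.187, -0.018], [-0.187, -0.982, 0.005], [-0.019, -0.002, -1.0]]
ft_force: [0.5, -2.5, -13.5]
grip_width: 0.0142
```

Request:
apply_moves([
  {"tx": 0,"ty": 0,"tz": -0.12,"turn": -7.1,"jaw": -1},
  {"tx": 0,"ty": 0,"tz": -0.15,"turn": -14.3,"jaw": -1},
  {"tx": 0,"ty": 0,"tz": -0.18,"turn": -21.4,"jaw": -1},
  {"tx": 0,"ty": 0,"tz": -0.2,"turn": -28.6,"jaw": -1},
  {"tx": 0,"ty": 0,"tz": -0.23,"turn": -35.8,"jaw": -1},
])

```text
time_s: 7.63
position: [0.4914, -0.068, 0.1297]
tool_rot: [[0.906, 0.422, -0.018], [0.423, -0.906, 0.006], [-0.014, -0.013, -1.0]]
ft_force: [3.1, -0.9, -13.4]
grip_width: 0.0134
```

Request:
apply_moves([
  {"tx": 0.02,"ty": 0,"tz": -0.12,"turn": -7.1,"jaw": -1},
  {"tx": 0.02,"ty": 0,"tz": -0.15,"turn": -14.3,"jaw": -1},
  {"tx": 0.02,"ty": 0,"tz": -0.18,"turn": -21.4,"jaw": -1},
  {"tx": 0.02,"ty": 0,"tz": -0.2,"turn": -28.6,"jaw": -1},
  {"tx": 0.02,"ty": 0,"tz": -0.23,"turn": -35.8,"jaw": -1},
])

```text
time_s: 8.05
position: [0.4918, -0.0679, 0.1312]
tool_rot: [[0.488, 0.873, -0.018], [0.873, -0.488, 0.006], [-0.003, -0.019, -1.0]]
ft_force: [2.7, 0.3, -12.5]
grip_width: 0.0138
```

Request:
apply_moves([
  {"tx": 0,"ty": 0.02,"tz": -0.12,"turn": -7.1,"jaw": -1},
  {"tx": 0,"ty": 0.02,"tz": -0.15,"turn": -14.3,"jaw": -1},
  {"tx": 0,"ty": 0.02,"tz": -0.18,"turn": -21.4,"jaw": -1},
  {"tx": 0,"ty": 0.02,"tz": -0.2,"turn": -28.6,"jaw": -1},
  {"tx": 0,"ty": 0.02,"tz": -0.23,"turn": -35.8,"jaw": -1},
])

```text
time_s: 8.47
position: [0.4919, -0.0677, 0.1327]
tool_rot: [[-0.114, 0.993, -0.018], [0.993, 0.114, 0.007], [0.009, -0.017, -1.0]]
ft_force: [1.6, 1.2, -11.9]
grip_width: 0.0138
```

```bash
python3 go.py .492 -.068 .116 -5.4; python3 -c "
from h import *; o=telemetry.observe(); print(o['wrist_torque'])"
```

```text
cm [-0.04  0.03  1.67] turn 12.0 pos [ 0.4919 -0.0677  0.1327] yaw 6.6 q6 -28.1 F [  1.6   1.2 -11.9] w 0.0138 t 8.47
[ 0.03503667 -0.51742994 -0.10745373]
```

Request:
apply_moves([
  {"tx": 0,"ty": 0,"tz": -0.12,"turn": -7.1,"jaw": -1},
  {"tx": 0,"ty": 0,"tz": -0.15,"turn": -14.3,"jaw": -1},
  {"tx": 0,"ty": 0,"tz": -0.18,"turn": -21.4,"jaw": -1},
  {"tx": 0,"ty": 0,"tz": -0.21,"turn": -28.6,"jaw": -1},
  {"tx": 0,"ty": 0,"tz": -0.25,"turn": -35.8,"jaw": -1},
])

```text
time_s: 8.88
position: [0.4917, -0.0675, 0.1343]
tool_rot: [[-0.674, 0.739, -0.02], [0.739, 0.674, 0.008], [0.02, -0.009, -1.0]]
ft_force: [0.4, -0.4, -12.2]
grip_width: 0.0139
```

Request:
apply_moves([
  {"tx": 0,"ty": 0,"tz": -0.12,"turn": -7.1,"jaw": -1},
  {"tx": 0,"ty": 0,"tz": -0.15,"turn": -14.3,"jaw": -1},
  {"tx": 0,"ty": 0,"tz": -0.18,"turn": -21.4,"jaw": -1},
  {"tx": 0,"ty": 0,"tz": -0.21,"turn": -28.6,"jaw": -1},
  {"tx": 0,"ty": 0,"tz": -0.25,"turn": -35.8,"jaw": -1},
])

```text
time_s: 9.3
position: [0.4914, -0.0674, 0.1359]
tool_rot: [[-0.978, 0.205, -0.021], [0.205, 0.979, 0.009], [0.023, 0.005, -1.0]]
ft_force: [0.2, -1.0, -11.7]
grip_width: 0.0135
```

Request:
apply_moves([
  {"tx": 0,"ty": 0,"tz": -0.12,"turn": 7.1,"jaw": -1},
  {"tx": 0,"ty": 0,"tz": -0.15,"turn": 14.3,"jaw": -1},
  {"tx": 0,"ty": 0,"tz": -0.18,"turn": 21.4,"jaw": -1},
  {"tx": 0,"ty": 0,"tz": -0.21,"turn": 28.6,"jaw": -1},
  {"tx": 0,"ty": 0,"tz": -0.25,"turn": 35.8,"jaw": -1},
])

```text
time_s: 9.72
position: [0.4914, -0.0673, 0.1375]
tool_rot: [[-0.667, 0.745, -0.022], [0.745, 0.667, 0.01], [0.022, -0.01, -1.0]]
ft_force: [3.3, -1.0, -11.8]
grip_width: 0.0138
```

Request:
apply_moves([
  {"tx": 0,"ty": 0,"tz": -0.12,"turn": 7.1,"jaw": -1},
  {"tx": 0,"ty": 0,"tz": -0.15,"turn": 14.3,"jaw": -1},
  {"tx": 0,"ty": 0,"tz": -0.18,"turn": 21.4,"jaw": -1},
  {"tx": 0,"ty": 0,"tz": -0.21,"turn": 28.6,"jaw": -1},
  {"tx": 0,"ty": 0,"tz": -0.25,"turn": 35.8,"jaw": -1},
])

```text
time_s: 10.13
position: [0.4918, -0.0675, 0.1394]
tool_rot: [[-0.105, 0.994, -0.021], [0.994, 0.105, 0.01], [0.012, -0.02, -1.0]]
ft_force: [3.3, -2.2, -12.9]
grip_width: 0.0139
```

```bash
python3 go.py .492 -.068 .116 -5.4; python3 -c "
from h import *; o=telemetry.observe(); print(o['wrist_torque'])"
```

```text
cm [-0.08  0.06  2.33] turn 11.4 pos [ 0.4918 -0.0675  0.1394] yaw 6.0 q6 -27.6 F [  3.3  -2.2 -12.9] w 0.0139 t 10.13
[-0.32737346 -0.95108509  0.0953466 ]
```

Request:
apply_moves([
  {"tx": 0,"ty": 0,"tz": -0.12,"turn": 7.1,"jaw": -1},
  {"tx": 0,"ty": 0,"tz": -0.15,"turn": 14.3,"jaw": -1},
  {"tx": 0,"ty": 0,"tz": -0.18,"turn": 21.4,"jaw": -1},
  {"tx": 0,"ty": 0,"tz": -0.21,"turn": 28.6,"jaw": -1},
  {"tx": 0,"ty": 0,"tz": -0.25,"turn": 35.8,"jaw": -1},
])

```text
time_s: 10.55
position: [0.4924, -0.0679, 0.1415]
tool_rot: [[0.497, 0.868, -0.02], [0.868, -0.497, 0.009], [-0.002, -0.022, -1.0]]
ft_force: [1.8, -2.7, -9.6]
grip_width: 0.0138
```

Request:
apply_moves([
  {"tx": 0,"ty": 0,"tz": -0.12,"turn": -7.1,"jaw": -1},
  {"tx": 0,"ty": 0,"tz": -0.15,"turn": -14.3,"jaw": -1},
  {"tx": 0,"ty": 0,"tz": -0.18,"turn": -21.4,"jaw": -1},
  {"tx": 0,"ty": 0,"tz": -0.21,"turn": -28.6,"jaw": -1},
  {"tx": 0,"ty": 0,"tz": -0.25,"turn": -35.8,"jaw": -1},
])

```text
time_s: 10.97
position: [0.4925, -0.0678, 0.1441]
tool_rot: [[-0.105, 0.994, -0.02], [0.994, 0.105, 0.009], [0.011, -0.019, -1.0]]
ft_force: [-0.8, -0.1, -3.0]
grip_width: 0.0135
```

```bash
python3 go.py .492 -.068 .116 -5.4; python3 -c "
from h import *; o=telemetry.observe(); print(o['wrist_torque'])"
```

```text
cm [-0.04 -0.    2.81] turn 11.4 pos [ 0.4925 -0.0678  0.1441] yaw 6.0 q6 -27.6 F [-0.8 -0.1 -3. ] w 0.0135 t 10.97
[-0.03815458 -0.01483706  0.00468194]
```

The load has fallen to the pin's own weight (3 N), so the pin is free of the rust. I'll draw it straight up.

Request:
apply_moves([
  {"tx": 0.01,"ty": -0.02,"tz": -0.8,"turn": 0,"jaw": -1},
  {"tx": 0.02,"ty": -0.04,"tz": -1.8,"turn": 0,"jaw": -1},
  {"tx": 0.03,"ty": -0.06,"tz": -2.8,"turn": 0,"jaw": -1},
  {"tx": 0.04,"ty": -0.08,"tz": -3.8,"turn": 0,"jaw": -1},
  {"tx": 0.05,"ty": -0.1,"tz": -4.8,"turn": 0,"jaw": -1},
])

```text
time_s: 11.38
position: [0.4925, -0.0679, 0.1932]
tool_rot: [[-0.097, 0.995, -0.019], [0.995, 0.097, 0.009], [0.011, -0.018, -1.0]]
ft_force: [-0.2, 0.5, -3.7]
grip_width: 0.0138
```

Request:
apply_moves([
  {"tx": 0.01,"ty": -0.03,"tz": -1.5,"turn": 0,"jaw": -1},
  {"tx": 0.03,"ty": -0.07,"tz": -3.5,"turn": 0,"jaw": -1},
  {"tx": 0.05,"ty": -0.1,"tz": -5,"turn": 0,"jaw": -1},
  {"tx": 0.06,"ty": -0.12,"tz": -6,"turn": 0,"jaw": -1},
  {"tx": 0.06,"ty": -0.12,"tz": -6,"turn": 0,"jaw": -1},
])

```text
time_s: 11.8
position: [0.4931, -0.0681, 0.2559]
tool_rot: [[-0.091, 0.996, -0.014], [0.996, 0.091, 0.007], [0.008, -0.014, -1.0]]
ft_force: [-0.5, 0.4, -3.7]
grip_width: 0.0142
```

```bash
python3 go.py .452 -.2915 .255 -5.4; python3 - <<'E'
from h import *
B,_=save('scene','s3'); b=cloud('scene',_); T,dt=save('top','t3')
q=b[...,:2]-[.491,-.067];u=np.array([np.cos(np.radians(35.5)),np.sin(np.radians(35.5))]);s=q@u;l=q@[-u[1],u[0]]
for lo,hi in((-.028,-.01),(.09,.125),(.28,.33)):
    m=(s>lo)&(s<hi)&(abs(l)<.018)&(b[...,2]>.03)&(b[...,2]<.085);print(lo,np.median(b[m][:,2]))
cv2.imwrite('pics/c3.png',cv2.resize(B[80:320,100:420],(640,480))[...,::-1])
E
```

```text
cm [-2.187e+01 -6.130e+00 -2.000e-02] turn 10.6 pos [ 0.4931 -0.0681  0.2559] yaw 5.2 q6 -26.8 F [-0.5  0.4 -3.7] w 0.0142 t 11.8
-0.028 0.05998692776040371
0.09 0.06091404242056183
0.28 0.04975878565486723
```

View pics/c3.png

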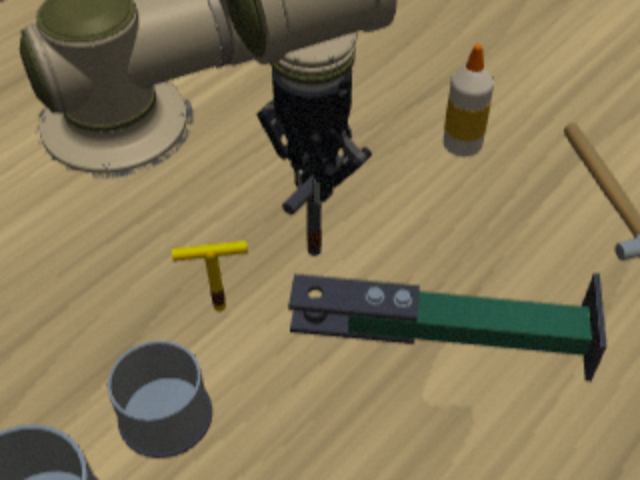

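The pin hangs upright, tip at crop (315,245), out of the drawbar. The drawbar is flat on the bench with its hole empty at (316,294). Next I'll move over the smaller tub at (160,390).

Request:
apply_moves([
  {"tx": -3,"ty": -0.8,"tz": 0,"turn": 0,"jaw": -1},
  {"tx": -6.5,"ty": -1.8,"tz": 0,"turn": 0,"jaw": -1},
  {"tx": -10,"ty": -2.8,"tz": 0,"turn": 0,"jaw": -1},
  {"tx": -13,"ty": -3.6,"tz": 0,"turn": 0,"jaw": -1},
  {"tx": -15,"ty": -4.2,"tz": 0,"turn": 0,"jaw": -1},
])

```text
time_s: 12.32
position: [0.4636, -0.2236, 0.2514]
tool_rot: [[-0.089, 0.996, -0.02], [0.996, 0.089, 0.01], [0.011, -0.019, -1.0]]
ft_force: [0.9, 0.2, -3.7]
grip_width: 0.0136
```

```bash
python3 go.py .452 -.2915 .255 5
```

```text
cm [-6.66 -1.77 -0.4 ] turn 0.1 pos [ 0.4636 -0.2236  0.2514] yaw 5.1 q6 -43.8 F [ 0.9  0.2 -3.7] w 0.0136 t 12.32
```

Request:
apply_moves([
  {"tx": -3,"ty": -0.8,"tz": -0.4,"turn": 0,"jaw": -1},
  {"tx": -5.5,"ty": -1.5,"tz": -0.4,"turn": 0,"jaw": -1},
  {"tx": -6.7,"ty": -1.8,"tz": -0.4,"turn": 0,"jaw": -1},
  {"tx": -6.7,"ty": -1.8,"tz": -0.4,"turn": 0,"jaw": -1},
  {"tx": -6.7,"ty": -1.8,"tz": -0.4,"turn": 0,"jaw": -1},
])

```text
time_s: 12.73
position: [0.4515, -0.2916, 0.2541]
tool_rot: [[-0.086, 0.996, -0.021], [0.996, 0.087, 0.011], [0.013, -0.02, -1.0]]
ft_force: [-0.1, 0.0, -3.7]
grip_width: 0.014
```

```bash
python3 go.py .452 -.2915 .125 5; python3 - <<'E'
from h import *
B,d=save('scene','s4'); c=cloud('scene',d)
m=(abs(c[...,0]-.452)<.06)&(abs(c[...,1]+.2915)<.06)&(c[...,2]>.12)&(c[...,2]<.20)
P=c[m]
for z in np.arange(.12,.2,.01):
    Q=P[(P[:,2]>=z)&(P[:,2]<z+.01)]; print(round(z,2),len(Q),Q.mean(0).round(4) if len(Q) else '')
cv2.imwrite('pics/c4.png',cv2.resize(B[160:340,60:300],(640,480))[...,::-1])
E
```

```text
cm [-0.17  0.31 12.9 ] turn -0.0 pos [ 0.4515 -0.2916  0.2541] yaw 5.0 q6 -50.2 F [-0.1  0.  -3.7] w 0.014 t 12.73
0.12 0 
0.13 4 [ 0.4561 -0.2902  0.1393]
0.14 18 [ 0.4543 -0.2933  0.1451]
0.15 18 [ 0.4557 -0.2934  0.1549]
0.16 21 [ 0.4567 -0.2928  0.1649]
0.17 24 [ 0.4563 -0.2937  0.1753]
0.18 22 [ 0.457  -0.2931  0.1855]
0.19 24 [ 0.4566 -0.2933  0.1952]
0.2 0
```

View pics/c4.png

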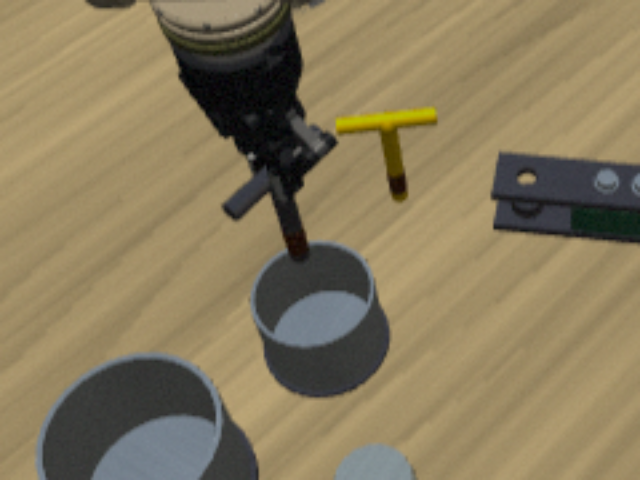

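The pin is centred above the smaller tub, tip at crop (297,255), axis about (0.452, -0.290). Now I'll lower it.

Request:
apply_moves([
  {"tx": 0,"ty": 0.1,"tz": 2.5,"turn": 0,"jaw": -1},
  {"tx": -0.05,"ty": 0.15,"tz": 5,"turn": 0,"jaw": -1},
  {"tx": -0.1,"ty": 0.2,"tz": 7.5,"turn": 0,"jaw": -1},
  {"tx": -0.15,"ty": 0.25,"tz": 9.5,"turn": 0,"jaw": -1},
  {"tx": -0.15,"ty": 0.3,"tz": 10.5,"turn": 0,"jaw": -1},
])

```text
time_s: 13.2
position: [0.4522, -0.2889, 0.147]
tool_rot: [[-0.089, 0.996, -0.024], [0.996, 0.089, 0.014], [0.016, -0.022, -1.0]]
ft_force: [-0.5, 0.2, -3.5]
grip_width: 0.0137
```

Request:
apply_moves([
  {"tx": 0,"ty": 0,"tz": 0,"turn": 0,"jaw": -1},
  {"tx": 0,"ty": 0,"tz": 0,"turn": 0,"jaw": -1},
])

```text
time_s: 13.37
position: [0.4525, -0.2879, 0.1472]
tool_rot: [[-0.089, 0.996, -0.024], [0.996, 0.09, 0.015], [0.017, -0.023, -1.0]]
ft_force: [0.0, -0.4, -2.7]
grip_width: 0.0139
```

```bash
python3 go.py .452 -.2915 .123 5
```

```text
cm [-0.39 -0.03  2.41] turn 0.2 pos [ 0.4525 -0.2879  0.1472] yaw 5.2 q6 -49.9 F [ 0.  -0.4 -2.7] w 0.0139 t 13.37
```

Request:
apply_moves([
  {"tx": -0.2,"ty": 0,"tz": 1,"turn": 0,"jaw": -1},
  {"tx": -0.3,"ty": 0,"tz": 1.8,"turn": 0,"jaw": -1},
  {"tx": -0.4,"ty": 0,"tz": 2.3,"turn": 0,"jaw": -1},
  {"tx": -0.4,"ty": 0,"tz": 2.4,"turn": 0,"jaw": -1},
  {"tx": -0.4,"ty": 0,"tz": 2.5,"turn": 0,"jaw": -1},
])

```text
time_s: 13.78
position: [0.4522, -0.2916, 0.1219]
tool_rot: [[-0.089, 0.996, -0.024], [0.996, 0.09, 0.015], [0.017, -0.023, -1.0]]
ft_force: [0.3, -0.0, -2.2]
grip_width: 0.0139
```

```bash
python3 go.py .452 -.2915 .120 5
```

```text
cm [ 0.01 -0.02  0.19] turn 0.1 pos [ 0.4522 -0.2916  0.1219] yaw 5.1 q6 -50.2 F [ 0.3 -0.  -2.2] w 0.0139 t 13.78
```

Request:
apply_moves([
  {"tx": 0,"ty": 0,"tz": 0.05,"turn": 0,"jaw": -1},
  {"tx": 0,"ty": 0,"tz": 0.1,"turn": 0,"jaw": -1},
  {"tx": 0,"ty": 0,"tz": 0.15,"turn": 0,"jaw": -1},
])

```text
time_s: 14.03
position: [0.4524, -0.2919, 0.121]
tool_rot: [[-0.089, 0.996, -0.024], [0.996, 0.09, 0.014], [0.016, -0.022, -1.0]]
ft_force: [-2.2, 0.9, 4.5]
grip_width: 0.0139
```

```bash
python3 go.py .452 -.2915 .120 5
```

```text
cm [ 0.04 -0.03  0.1 ] turn 0.1 pos [ 0.4524 -0.2919  0.121 ] yaw 5.1 q6 -50.2 F [-2.2  0.9  4.5] w 0.0139 t 14.03
```

The tip is on the tub floor (+4.5 N where it was -3.7 N). I'll open the jaws and rise.

Request:
apply_moves([
  {"tx": 0,"ty": 0,"tz": 0,"turn": 0,"jaw": -0.5},
  {"tx": 0,"ty": 0,"tz": 0,"turn": 0,"jaw": -0.2},
  {"tx": 0,"ty": 0,"tz": 0,"turn": 0,"jaw": 0.1},
  {"tx": 0,"ty": 0,"tz": 0,"turn": 0,"jaw": 0.3},
  {"tx": 0,"ty": 0,"tz": 0,"turn": 0,"jaw": 0.3},
], squeeze=20)

```text
time_s: 14.45
position: [0.4524, -0.2919, 0.1211]
tool_rot: [[-0.089, 0.996, -0.024], [0.996, 0.09, 0.014], [0.016, -0.022, -1.0]]
ft_force: [0.7, 0.4, 0.4]
grip_width: 0.0552
```

```bash
python3 go.py .452 -.2915 .22 5; python3 - <<'E'
from h import *
B,d=save('scene','s5')
cv2.imwrite('pics/c5.png',cv2.resize(B[160:340,60:300],(640,480))[...,::-1])
E
```

```text
cm [ 0.2  -0.26 -9.88] turn 0.1 pos [ 0.4524 -0.2919  0.1211] yaw 5.1 q6 -50.2 F [0.7 0.4 0.4] w 0.0552 t 14.45
```

View pics/c5.png

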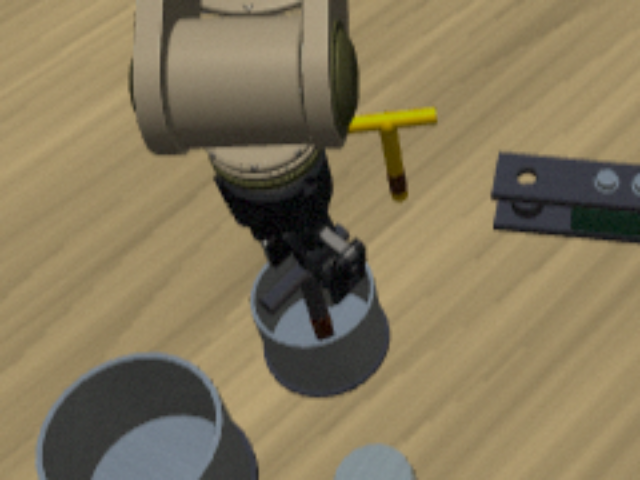

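The pin stands in the tub, tip at crop (322,330), just starting to lean. The jaws are open and the force is near 0.

Request:
apply_moves([
  {"tx": 0,"ty": 0,"tz": 0,"turn": 0,"jaw": 0.5},
  {"tx": 0,"ty": 0,"tz": 0,"turn": 0,"jaw": 0.6},
  {"tx": 0,"ty": 0,"tz": -0.3,"turn": 0,"jaw": 0.6},
  {"tx": 0,"ty": 0,"tz": -1,"turn": 0,"jaw": 0.6},
  {"tx": 0,"ty": 0,"tz": -2,"turn": 0,"jaw": 0.6},
])

```text
time_s: 14.92
position: [0.4527, -0.292, 0.1412]
tool_rot: [[-0.089, 0.996, -0.024], [0.996, 0.089, 0.015], [0.017, -0.023, -1.0]]
ft_force: [0.0, 0.7, -0.1]
grip_width: 0.0685
```

Request:
apply_moves([
  {"tx": 0,"ty": 0,"tz": -1.5,"turn": 0,"jaw": 0.6},
  {"tx": 0,"ty": 0,"tz": -3.5,"turn": 0,"jaw": 0.6},
  {"tx": 0,"ty": 0,"tz": -6,"turn": 0,"jaw": 0.6},
  {"tx": 0,"ty": 0,"tz": -9,"turn": 0,"jaw": 0.6},
  {"tx": 0,"ty": 0,"tz": -11,"turn": 0,"jaw": 0.6},
])

```text
time_s: 15.33
position: [0.4556, -0.2938, 0.2545]
tool_rot: [[-0.089, 0.996, -0.022], [0.996, 0.09, 0.013], [0.014, -0.021, -1.0]]
ft_force: [0.9, -0.8, 0.6]
grip_width: 0.0681
```

Request:
apply_moves([
  {"tx": 0,"ty": 0,"tz": -1,"turn": 0,"jaw": 0.6},
  {"tx": 0,"ty": 0,"tz": -1,"turn": 0,"jaw": 0.6},
  {"tx": 0,"ty": 0,"tz": -1,"turn": 0,"jaw": 0.6},
  {"tx": 0,"ty": 0,"tz": -1,"turn": 0,"jaw": 0.6},
  {"tx": 0,"ty": 0,"tz": -1,"turn": 0,"jaw": 0.6},
])

```text
time_s: 15.75
position: [0.4556, -0.2937, 0.2634]
tool_rot: [[-0.089, 0.996, -0.024], [0.996, 0.09, 0.014], [0.016, -0.022, -1.0]]
ft_force: [0.5, -0.1, -0.7]
grip_width: 0.0682
```

```bash
python3 go.py .452 -.2915 .22 5; python3 - <<'E'
from h import *
B,d=save('scene','s6'); T,_=save('top','t6'); A=np.load('/tmp/s0.npz')
c=cloud('scene',d);a=cloud('scene',A['d'])
u=np.array([np.cos(np.radians(35.5)),np.sin(np.radians(35.5))])
for n,k,im in(('0',a,A['im']),('6',c,B)):
    k=k; g=(im[...,1]>im[...,0]*1.4)&(im[...,1]>im[...,2]*1.15)&(k[...,2]>.035)&(k[...,2]<.07);print(n,'tube',k[g].mean(0).round(4))
    Y=(im[...,0]>120)&(im[...,2]<60)&(k[...,2]>.1)&(abs(k[...,0]-.385)<.06)&(abs(k[...,1]+.139)<.06);print('yellow',k[Y].mean(0).round(4))
m=(abs(c[...,0]-.452)<.09)&(abs(c[...,1]+.2915)<.09)&(c[...,2]>.09)&(c[...,2]<.14);print(c[m].mean(0),m.sum(),c[m][:,2].max())
cv2.imwrite('pics/c6.png',np.hstack([cv2.resize(B[100:350,40:420],(500,400)),cv2.resize(B[200:340,130:230],(290,400))])[...,::-1])
E
```

```text
cm [ 0.18 -0.24  4.35] turn 0.1 pos [ 0.4556 -0.2937  0.2634] yaw 5.1 q6 -50.3 F [ 0.5 -0.1 -0.7] w 0.0682 t 15.75
0 tube [0.684  0.0579 0.0479]
yellow [ 0.3867 -0.1386  0.1214]
6 tube [0.6837 0.0578 0.0479]
yellow [ 0.3874 -0.138   0.1212]
[ 0.45207618 -0.29128094  0.12364187] 359 0.13306775561656772
```

View pics/c6.png

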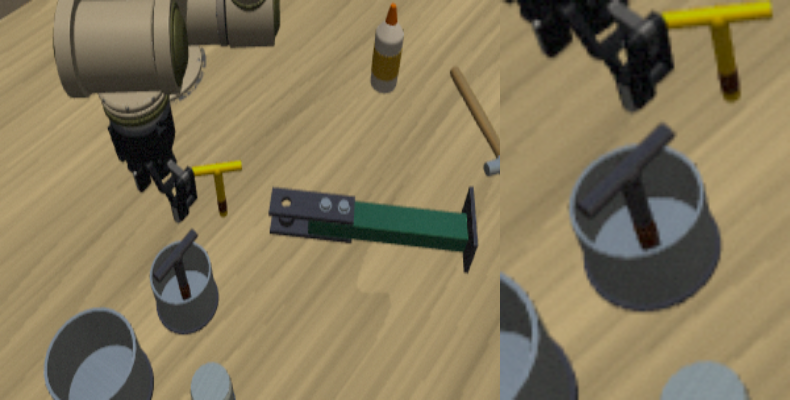

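The pin stands upright in the small tub (bar at about (0.452, -0.291, 0.124)). The gripper is clear, and the drawbar and yellow pin are where they were.

```bash
python3 -c "
from h import *
_,d=get_image('scene');c=cloud('scene',d);m=(abs(c[...,0]-.452)<.09)&(abs(c[...,1]+.2915)<.09)&(c[...,2]>.09)&(c[...,2]<.14);print(c[m].mean(0),m.sum())
print(close_job())"
```

```text
[ 0.45372594 -0.29150454  0.12358219] 356
the job is handed in; nothing more can be done
None
```

The hitch pin is out of the drawbar and standing tip down in the smaller steel tub, and the job is handed in. I turned the pin to and fro by its handle under a light pull of about 9–15 N. After about 27 mm of rise the load dropped to the pin's own weight, and I lifted it straight out. I then lowered it into the tub until the tip touched the floor and let go.

**Last checks:**
- **Pin:** it stands upright on its own near the tub's centre. Two readings just before handing in agreed to about 2 mm. The gripper is about 14 cm above the tub floor contact height and touches nothing.
- **Drawbar and yellow pin:** the drawbar's tube is within 0.3 mm of its starting position and flat on the bench. The yellow pin is within about 1 mm.
- **Bottle, hammer, spray can and large tub:** I did not measure these again. In the last picture they look untouched where they show; the hammer and spray can were only partly in view. The arm never came near them.
- **Time and force:** about 16 s of the 70 s were used, and the largest wrist force I read was about 15 N.

The tool built up a tilt of about 1.5° while pulling, but it caused no trouble. The pin is only standing on its tip, so it could still lean over, but by my estimate it would stay inside the tub.

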